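# Refit the key rail on its stand and hang the key

### The job

Put the loose key rail back on its stand: slide its square sleeve down over the top of the square post, rail lying along the long side of the wooden base, and do not let go before it sits fully home on the shoulder. Then take the key hanger from its sloping rest, hook it over the rail close to the post, on the side of the post that has the dark band, and slide it out along the rail, without lifting it off, until it hangs upright centred on the band. Let go, and leave the dish, torch, glasses case and coin tray where they are.

Things in the scene. Friction and masses are not known exactly. Their poses are not given: they have to be found in the camera images.
- stand: Fixed key stand. Wooden base 90 (x) x 170 (y, long side) x 12 mm; at its centre a 28 mm square aluminium post up to z = 130 mm, where a flat shoulder carries a 20 mm square spigot, straight to 180 mm, then a conical tip to 192 mm (10 mm across at the top). All sides parallel. Origin: centre of the underside, z up.
- stand_seat (a point): Centre of the post's flat shoulder, 130 mm above the shelf, on the spigot's axis: the sleeve's underside comes to rest here. Axes as the stand's.
- tbar: Loose key rail, 0.26 kg: dark steel square sleeve, 34 mm outside, 50 mm tall, open right through, square hole 23 mm (1.5 mm clearance each side of the spigot), with a rail standing out along +y and -y. Starts upright on its sleeve. Origin: centre of the sleeve's underside, z up, +y to the end with the band. The sleeve's +x and -x faces are free to grip.
- tbar_rail (a point): Middle of the rail's axis, 35 mm above the sleeve's underside. The rail is a round steel bar along y, 12 mm in diameter, ending in 18 mm balls centred 138 mm either side of this point. On the stand the key rail may lie either way round, and may droop up to about 3 degrees.
- tbar_mark (a point): Top of the rail at the middle of the 10 mm wide dark band (flush, no obstacle): 105 mm along +y from the sleeve's centre, 41 mm above the sleeve's underside.
- rest: Fixed grey plastic rest, base 110 (x) x 70 x 12 mm. Its 56 mm wide board leans 35 degrees from vertical, top towards the rest's own -x (at the start roughly away from the robot); the key hanger stands on its foot ledge against the board. The board ends 22 mm short of the hook's bridge: hook and tab stand free above it. Origin: centre of the underside.
- hanger: Loose steel key hanger, 0.09 kg, one rigid piece. Origin: middle of the underside of the hook's bridge, the point that sits on top of the rail. z up the hanger to its grip tab, y along the rail when hung, +x to the side of the hook's open tip. Starts leaning 35 degrees from vertical on the rest, its z axis leaning to the rest's -x, its +x side facing down to the board.
- hanger_tab (a point): In the hanger's grip tab, 27 mm above its origin: the tab is 10 (x) x 30 (y) x 36 mm, from 5 to 41 mm above the origin, and is gripped across its 30 mm width (y).
- hanger_tip (a point): Lower end of the hook's tip leg. Mouth 18 mm wide (x -9 to 9), hook 16 mm along y, bridge and legs 5 mm thick; tip leg at x 9 to 14 down to z -14. The rail enters sideways under the tip: bridge 17 to 30 mm above the rail's top, move the hanger to its own +x until its bridge is over the rail, then lower. Either way round on the rail will do.
- hanger_plate (a point): Centre of the hanger's key plate, 6 (x) x 44 (y) x 55 mm, from 50 to 105 mm below the hanger's origin. The hook's long leg (x -14 to -9) runs down to a crosspiece, 45 to 50 mm below the origin, that leads back under the mouth to the plate.
- dish: Bystander: loose white ceramic key dish, 130 mm across, 40 mm high. Origin: centre of the underside.
- torch: Bystander: loose black torch standing on its tail, 38 mm across, 130 mm high. Origin: centre of the underside.
- case: Bystander: loose hard red glasses case, 62 x 160 x 44 mm. Origin: centre of the underside.
- coins: Bystander: loose grey coin tray, 70 x 100 x 22 mm. Origin: centre of the underside.
Things that resemble listed ones, but are neither listed nor needed, are in the scene too. Of the things that look like the stand, take the one that is farthest to the robot's left at the start. Leave any orange look-alike of the hanger alone.

How it is judged:
By the outcome, as a careful person would: the job done as asked, in the order asked, and still so for the second after the job is handed in, with the robot touching nothing.
It also fails if it takes over 72 s, if anything falls off the work surface, if the arm or the gripper's body presses on something with over 40 N, if the wrist force passes 120 N, or if a joint passes its speed limit or range.

### The arm

A 6-joint arm with a two-finger parallel gripper is mounted at the origin on the work surface. World frame = base frame: x ahead of the robot, y to its left, z up, the work surface at z = 0. Lengths are in m, angles in degrees, forces in N, time in s.
With the tool pointing down it reaches from about 0.35 to 0.975 m from the base axis. Payload 17.4 kg.
Tool frame: the origin (TCP) lies on the mounting face of the last link; the fingertips stand 173 mm ahead of it and the grasp point (between the pads) lies 155 mm ahead of it; z points along the fingers, y is the line along which they close (so a half turn about z gives the same grasp; the last joint's range is limited). The gripper opens to 85 mm and grips with 20 to 120 N. Pads are 22 mm wide; open, the fingers measure 114 mm over their backs; the gripper's body (76 mm by 85 mm) begins 54 mm behind the grasp point. The pads swing forward as they close: fully open they stand 13 mm farther back than shut.
Start: joints at [63.839, 6.646, 82.598, -0, 90.757, -2.166], TCP at [0.275, 0.617, 0.405] pointing down, gripper open.
Joint ranges: [-162.19, 162.19], [-47.58, 125.68], [4.15, 143.07], [-65.23, 245.23], [0.69, 171.88], [-170.13, 170.13]. Speed limits (degrees/s): [108.29, 108.29, 127.2, 180, 180, 180].

### API

Orientations are given as [roll, pitch, yaw] about the fixed x, y, z axes, in that order (R = Rz(yaw) Ry(pitch) Rx(roll)).
In Python, from bench import bot, hand, solve_ik, capture, job gives the robot as it stands. Calls block until the motion is done:
- bot.move_pose(position, orientation): joint-space move of the TCP to a pose.
- bot.move_l(position, attitude=None, rate=0.15, max_force=None): straight line of the TCP; attitude=None keeps the orientation; rate is the mean speed in m/s. With max_force (N) it stops when the force on the tool has changed by that much, and returns True; else False.
- bot.move_joints(angles): joint-space move.
- hand.gripper_to(opening): finger opening in m; the grip force is fixed at half the most; returns when the fingers have stopped.
- bot.sleep(seconds).
- solve_ik(position, orientation): joint angles nearest the present ones, or None.
- bot.get_obs(): the state.
- capture(name): name is "scene" or "top"; returns a dict with "pixels" (420x560x3 uint8, blue, green, red), "mtx" (3x3 intrinsics, pixels), "k1" (the pictures are not rectified: a ray, as slopes to the right and down, at radius r is drawn at 1 + k1 r^2 times it, then the intrinsics apply), "R" (3x3) and "t" (3): a world point X has camera coordinates R X + t. Camera axes: x right, y down, z forward; pixel columns grow to the right and rows downward; lengths in m; the calibration is good to about 2 mm. A picture is of the moment at which its call begins. There is no depth.
A pose or a line that the arm cannot do raises bot.IKError and nothing moves.
- job.sign_off(): hands the job in; it is judged then, once.
The state is a dict: "time": time; "joint_positions": joint angles; "qd": joint speeds; "joint_efforts": joint torques, N m; "tool_pos": TCP position; "eef_rot": TCP orientation; "contact_force": force on the tool from outside, world axes, zero at the start; "moment": the same for the moment, N m; "finger_gap": finger opening in m; "gripper_force": force on a finger pad.
Only numpy, scipy, OpenCV 4.12 (cv2) and the standard library are available. Lean on these libraries where they do the work, as an engineer would, in place of code of your own. Each camera call takes 0.05 s, during which the arm holds its last target. There are 200 camera calls.

## Working session

There is one attempt and no reset: what is moved stays moved. The work goes in short steps, each a Python script; the robot and the scene stay as the last script left them, time stands still between calls to the robot, and variables do not carry over. Pictures are saved under pics/ and viewed, at most 10 in all, crops included, and the job is handed in when it is done.

```bash
mkdir -p pics; ls; python3 - <<'E'
from bench import bot,hand,capture
import cv2
for n in("scene","top"):
    c=capture(n); cv2.imwrite(f"pics/{n}0.png",c["pixels"]); print(n,c["mtx"].tolist(),c["k1"],c["R"].tolist(),c["t"].tolist())
o=bot.get_obs();print(o["time"],o["tool_pos"],o["eef_rot"],o["finger_gap"])
E
```

```text
pics
scene [[471.3154663108495, 0.0, 286.3331755162971], [0.0, 471.3154663108495, 217.82354716414875], [0.0, 0.0, 1.0]] 0.011155590137192457 [[-0.8081382640963596, 0.5889926900642029, 0.000396426860641759], [0.5017875222700668, 0.6888389345891631, -0.5231732071581399], [-0.3084182689099163, -0.4225973654023418, -0.8522262834233699]] [0.4194446476330251, -0.22918596121489118, 1.2935652767144576]
top [[471.7973221243694, 0.0, 276.9461250234189], [0.0, 471.7973221243694, 202.1860092059608], [0.0, 0.0, 1.0]] 0.002539243664770528 [[-0.008835286119244829, -0.9998261795281704, 0.016417930725077655], [-0.998680962120663, 0.00799231346598188, -0.05071941268595253], [0.05057937936489095, -0.016844395375431403, -0.998577985300847]] [0.030645467338149074, 0.5329020686903156, 1.1991984297364269]
0.1 [0.27448971 0.61667831 0.40401495] [-1.79939530e+02 -1.44647192e-03  1.56006058e+02] 0.08566481767460914
```

View pics/scene0.png

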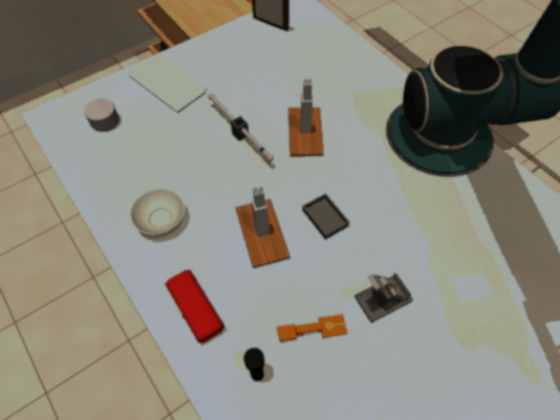

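View pics/top0.png

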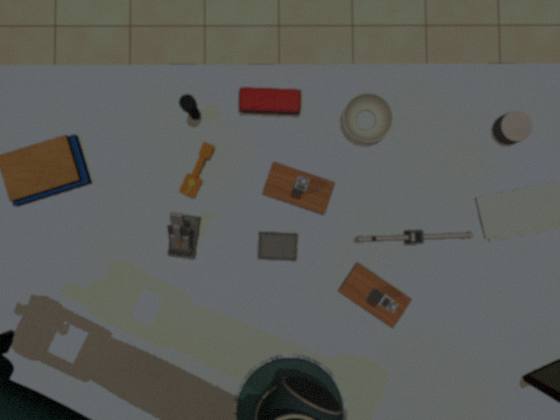

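The scene view shows the target stand at about (262,232), the key rail at (240,130) and the rest with the hanger at (385,295). In the top view they are at (298,187), (413,237) and (183,235). The target stand is the one with the larger y, farther from the robot. I'll enlarge these areas.

```bash
cat > h.py <<'E'
import numpy as np,cv2
from bench import bot,hand,solve_ik,capture,job
from scipy.spatial.transform import Rotation as Ro
from scipy.optimize import least_squares
CAL={}
def cal(n):
    if n not in CAL: CAL[n]=capture(n)
    return CAL[n]
def proj(n,X):
    c=cal(n);p=np.atleast_2d(X)@np.array(c["R"]).T+c["t"];s=p[:,:2]/p[:,2:]
    s=s*(1+c["k1"]*(s**2).sum(1,keepdims=True));K=np.array(c["mtx"])
    return s*[K[0,0],K[1,1]]+K[:2,2]
def tri(ps,pt):
    f=lambda X:np.r_[(proj("scene",X)-ps)[0],(proj("top",X)-pt)[0]]
    r=least_squares(f,[.5,.0,.1]);return r.x.round(4),r.fun.round(1)
def onz(n,p,z):
    r=least_squares(lambda v:(proj(n,[v[0],v[1],z])-p)[0],[.5,.0]);return r.x.round(4)
def crops(name,tiles,shape,imgs=None):
    # tiles: (cam,u0,v0,w,h,scale) ; shape rows,cols
    T=[]
    for cam,u,v,w,h,s in tiles:
        i=cal(cam)["pixels"][v:v+h,u:u+w]; i=cv2.resize(i,None,fx=s,fy=s,interpolation=cv2.INTER_CUBIC)
        i=np.clip(i.astype(float)*(1.8 if cam=="top" else 1.2),0,255).astype(np.uint8)
        for k in range(0,w,10): cv2.line(i,(k*s,0),(k*s,6),(0,0,255),1); cv2.putText(i,str(u+k),(k*s,16),0,.33,(0,0,255)) if k%20==0 else 0
        for k in range(0,h,10): cv2.line(i,(0,k*s),(6,k*s),(0,0,255),1); cv2.putText(i,str(v+k),(8,k*s+4),0,.33,(0,0,255)) if k%20==0 else 0
        T.append(i)
    R=[np.hstack(T[k*shape[1]:(k+1)*shape[1]]) for k in range(shape[0])]
    cv2.imwrite(f"pics/{name}.png",np.vstack(R))
E
python3 - <<'E'
from h import *
crops("c1",[("scene",230,180,80,60,5),("top",255,155,80,60,5),("scene",200,85,80,85,5)[:3]+(80,60,5),("top",375,207,80,60,5)],(2,2))
crops("c2",[("scene",350,265,80,60,5),("top",150,205,80,60,5),("scene",203,85,80,60,5),("scene",200,115,80,60,5)],(2,2))
E
```

```text
(no output)
```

View pics/c1.png

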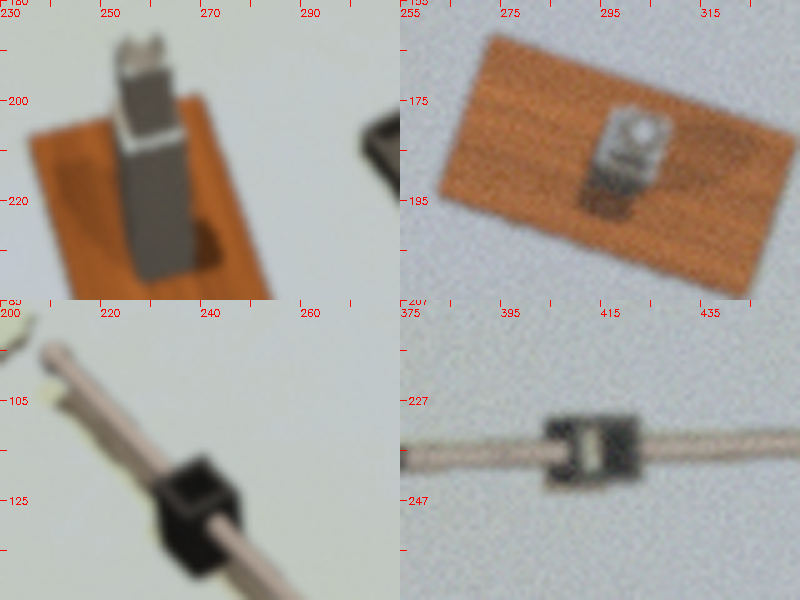

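View pics/c2.png

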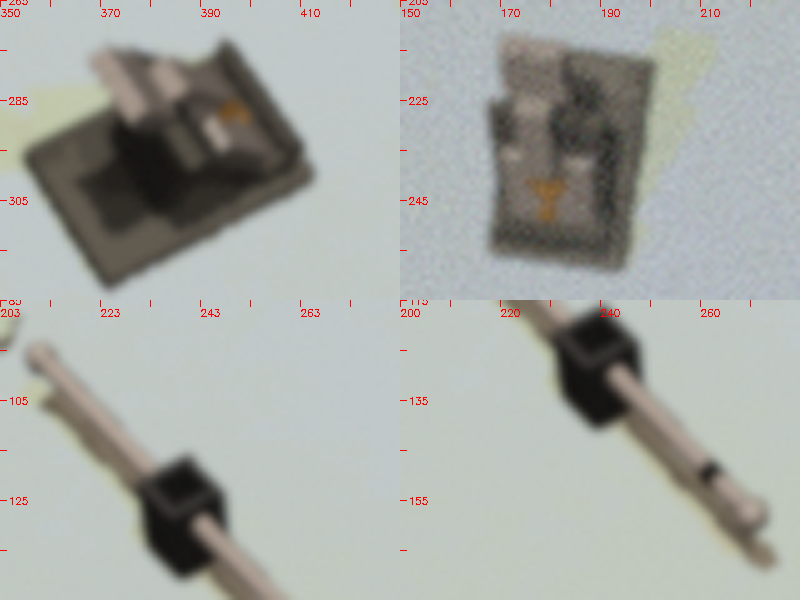

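The crops show the stand's base corners and spigot, the sleeve, the rail's two ends, the band (at scene (262,149), top (375,238), so the band is at the world +y end) and the tab end of the hanger (scene about (373.5,282)). I'll fit poses to these and overlay wireframes as a check.

```bash
cat >> h.py <<'E'
def box(x0,x1,y0,y1,z0,z1): 
    P=np.array([[x,y,z] for x in(x0,x1) for y in(y0,y1) for z in(z0,z1)]);
    return [(P[i],P[j]) for i in range(8) for j in range(i) if bin(i^j).count('1')==1]
M=1e-3
STAND=box(-45,45,-85,85,0,12)+box(-14,14,-14,14,12,130)+box(-10,10,-10,10,130,180)+box(-5,5,-5,5,191,192)
TBAR=box(-17,17,-17,17,0,50)+box(-6,6,-138,138,29,41)+box(-6,6,100,110,29,41)
HANG=box(-5,5,-15,15,5,41)+box(-14,14,-8,8,0,5)+box(9,14,-8,8,-14,0)+box(-14,-9,-8,8,-50,0)+box(-3,3,-22,22,-105,-50)
def draw(im,cam,model,R,t,col=(0,0,255),scale=1,off=(0,0)):
    for a,b in model:
        q=(proj(cam,np.array([a,b])*M@R.T+t)-off+.5)*scale-.5
        cv2.line(im,*[tuple(int(round(8*v)) for v in k) for k in q],col,1,cv2.LINE_AA,3)
def tile(cam,u,v,w,h,s,objs):
    i=cal(cam)["pixels"][v:v+h,u:u+w]; i=cv2.resize(i,None,fx=s,fy=s,interpolation=cv2.INTER_CUBIC)
    i=np.clip(i.astype(float)*(1.8 if cam=="top" else 1.2),0,255).astype(np.uint8)
    for m,R,t in objs: draw(i,cam,m,R,np.array(t),(255,0,255),s,(u,v))
    return i
rz=lambda a:Ro.from_euler('z',a,degrees=True).as_matrix()
E
cat > fit.py <<'E'
from h import *
def fit(pts,obs,R_of,p0):  # obs list (cam, ptindex, u,v); p=[x,y,z,yaw]
    f=lambda p:np.concatenate([(proj(c,R_of(p[3])@(np.array(pts[k])*M)+p[:3])[0]-(u,v)) for c,k,u,v in obs])
    r=least_squares(f,p0,x_scale=[.1,.1,.1,30]); return r.x, r.fun.reshape(-1,2).round(1)
E
python3 - <<'E'
from fit import *
# stand: base-top corners; order by identifying
top=[(273,162),(334.4,183),(324.4,214.4),(263,194.4)]
for p in top: print("base corner top->z12",onz("top",p,.012))
for p in [(236,207.4),(270.6,199),(288,257),(256,265)]: print("scene->z12",onz("scene",p,.012))
print("tip",tri((258.2,188.4),(303,181)))
a=tri((211,96),(469.5,235)); b=tri((269.6,158.6),(358.5,239)); print("balls",a,b,np.linalg.norm(a[0]-b[0]))
print("band",tri((262,149.2),(375,238.3)))
for n,P in(("top",[(171,212),(201,217),(195,259),(168,255)]),("scene",[(355,296),(371.6,322.6),(413,299.4),(395,273.4)])):
  for p in P: print("rest",n,onz(n,p,.012))
print("tabtop",tri((374,282.5),(176.5,215)))
E
```

```text
base corner top->z12 [0.6372 0.0354]
base corner top->z12 [ 0.5816 -0.1227]
base corner top->z12 [ 0.5008 -0.0957]
base corner top->z12 [0.5536 0.0619]
scene->z12 [ 0.5837 -0.1205]
scene->z12 [ 0.501  -0.0908]
scene->z12 [0.5609 0.064 ]
scene->z12 [0.6318 0.0375]
tip (array([ 0.5704, -0.0286,  0.1872]), array([-0.2, -0. , -0.1,  0.1]))
balls (array([ 0.4449, -0.4601,  0.0349]), array([-0., -0., -0.,  0.])) (array([ 0.4389, -0.1794,  0.0354]), array([ 0.7,  0.1,  0.5, -0.6])) 0.280764563291025
band (array([ 0.4381, -0.2198,  0.0332]), array([-0.4, -0. , -0.2,  0.3]))
rest top [0.5102 0.2976]
rest top [0.4968 0.221 ]
rest top [0.3899 0.2364]
rest top [0.4007 0.305 ]
rest scene [0.4985 0.2274]
rest scene [0.5092 0.294 ]
rest scene [0.4014 0.3078]
rest scene [0.3905 0.239 ]
tabtop (array([0.4988, 0.2585, 0.1423]), array([-0.2, -0. , -0.2,  0.2]))
```

```bash
cat >> h.py <<'E'
s35,c35=np.sin(np.radians(35)),np.cos(np.radians(35))
RH=lambda yaw: rz(yaw)@np.array([[-c35,0,-s35],[0,-1,0],[-s35,0,c35]])
E
python3 - <<'E'
from h import *
R=RH(173.6); t=np.array([.4988,.2585,.1423])-R[:,2]*.041; print("hanger o",t)
O=[(HANG,R,t),(box(-55,55,-35,35,0,12),rz(173.6),[.4497,.265,0]),(STAND,rz(-19),[.5694,-.0288,0]),(TBAR,rz(1.2),[.4419,-.3198,0])]
A=[tile("scene",345,262,80,60,5,O),tile("top",150,205,80,60,5,O),tile("scene",232,180,80,60,5,O),tile("top",375,207,80,60,5,O)]
cv2.imwrite("pics/ov1.png",np.vstack([np.hstack(A[:2]),np.hstack(A[2:])]))
E
```

```text
hanger o [0.47542992 0.26112137 0.10871477]
```

View pics/ov1.png

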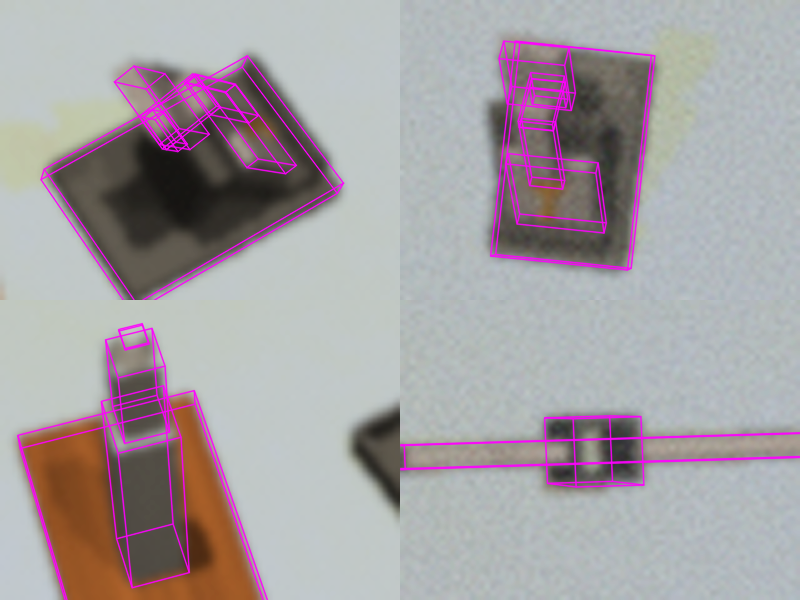

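The stand and rail overlays match the images. The hanger overlay is only roughly right, so I'll look at it in a larger averaged view.

```bash
python3 - <<'E'
from h import *
for n in("scene","top"):
    I=np.mean([capture(n)["pixels"].astype(float) for _ in range(6)],0); cal(n)["pixels"]=np.clip(I,0,255).astype(np.uint8); np.save(n+".npy",I)
T=[]
for n,u,v in(("scene",364,268),("top",164,209)):
    s=9;i=cv2.resize(cal(n)["pixels"][v:v+50,u:u+44],None,fx=s,fy=s,interpolation=cv2.INTER_CUBIC).astype(float)
    i=np.clip((i/255)**.6*255*1.25,0,255).astype(np.uint8)
    for k in range(0,44,4): cv2.line(i,(k*s,0),(k*s,5),(0,0,255)); cv2.putText(i,str(u+k),(k*s,14),0,.33,(0,0,255))
    for k in range(4,50,4): cv2.line(i,(0,k*s),(5,k*s),(0,0,255)); cv2.putText(i,str(v+k),(7,k*s+4),0,.33,(0,0,255))
    T.append(i)
cv2.imwrite("pics/h1.png",np.hstack(T))
E
```

```text
(no output)
```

View pics/h1.png

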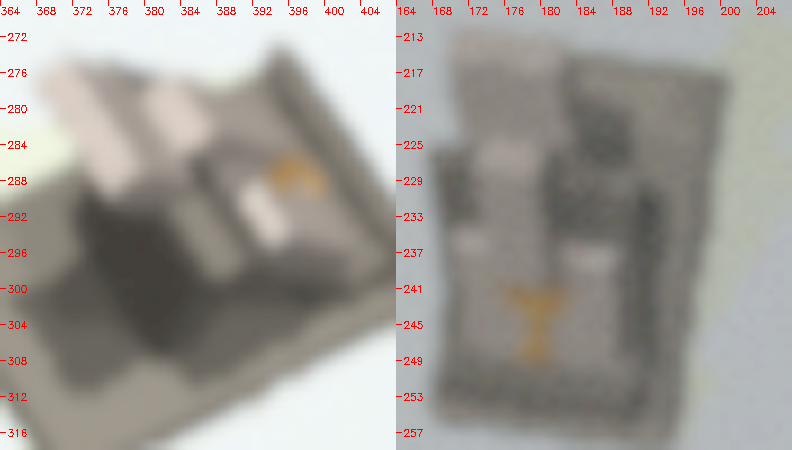

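In the scene crop, the tab's end face spans (369,277) to (379,288), the bridge strip is at about (384,281), and the plate's top edge ends near (395,294). In the top crop, the tab spans u 170–183 at v about 214, and the plate's top edge spans u 170–188 at v about 237. I'll fit the hanger to these points.

```bash
cat > fh.py <<'E'
from fit import *
pts=[(5,15,41),(5,-15,41),(-14,8,5),(-14,-8,5),(-3,-22,-50),(-3,22,-50),(-5,-15,41),(-5,15,41)]
obs=[("top",0,170.6,213.2),("top",1,182.3,215.5),("top",2,172.5,228),("top",3,180.3,228.7),("top",4,188,238.8),("top",5,170.6,236.5),
("scene",1,369.4,277.3),("scene",6,372,275.9),("scene",7,379,287.4),("scene",0,376,289),("scene",3,382.3,277),("scene",2,387.7,283.2),("scene",5,395.2,294.3)]
E
python3 - <<'E'
from fh import *
p,r=fit(pts,obs,RH,[.475,.26,.108,174]); print(p.round(4)); print(r.tolist())
np.save("hang.npy",p)
print("tab",RH(p[3])@[0,0,.027]+p[:3],"plate bottom z",(RH(p[3])@[3e-3,0,-.105]+p[:3]))
rr=Ro.from_matrix(rz(173.6)).apply(p[:3]-[.4497,.265,0],inverse=True); print("in rest frame",rr)
# feasibility of rail
for pos,yaw in(((.4419,-.3198),1.2),((.5694,-.0288),-19)):
    for dy in(90,-90): print(yaw,dy,solve_ik([*pos,.35],[180,0,yaw+dy]))
print(bot.get_obs()["time"])
E
```

```text
[4.75600e-01 2.61600e-01 1.08100e-01 1.71714e+02]
[[-0.1, -0.7], [1.2, -1.2], [0.4, 0.5], [-0.6, 0.8], [0.1, 0.5], [-0.5, 0.3], [-2.0, 0.4], [-0.6, -1.2], [1.0, 0.0], [-0.1, 1.5], [0.9, -0.3], [0.1, 0.1], [1.0, -0.1]]
tab [0.49092799 0.2593366  0.13026159] plate bottom z [0.41843806 0.26989365 0.02041279]
in rest frame [-0.02612417  0.00052279  0.10814449]
1.2 90 [-38.57243432  -8.49711197 102.63567428   0.          85.86143769
 -39.77243432]
1.2 -90 [-3.85724343e+01 -8.49711197e+00  1.02635674e+02 -2.54444375e-14
  8.58614377e+01  1.40227566e+02]
-19 90 [-5.45904015e+00 -5.31872322e+00  9.97441644e+01 -2.54444375e-14
  8.55745588e+01  1.35409598e+01]
-19 -90 [  -5.45904015   -5.31872322   99.74416442    0.           85.5745588
 -166.45904015]
1.2
```

```bash
python3 - <<'E'
from h import *
o=[180,0,91.2]; x,y=.4419,-.3198
bot.move_pose([x,y,.30],o); bot.move_l([x,y,.18],max_force=15); print(bot.get_obs()["tool_pos"])
hand.gripper_to(0.0); g=bot.get_obs(); print(g["time"],g["finger_gap"],g["gripper_force"],g["contact_force"],g["tool_pos"])
bot.move_l([x,y,.44],rate=.2)
X=np.array([.5694,-.0288]); bot.move_pose([*X,.44],[180,0,71]); bot.move_l([*X,.392],rate=.1); g=bot.get_obs(); print(g["time"],g["tool_pos"],g["eef_rot"],g["finger_gap"],g["contact_force"])
O=[(STAND,rz(-19),[.5694,-.0288,0]),(TBAR,rz(-19),[*g["tool_pos"][:2],.212])]
N={n:capture(n) for n in("scene","top")}; CAL.update(N)
for n in N: cv2.imwrite(f"pics/raw_{n}.png",N[n]["pixels"])
A=[tile("scene",205,135,100,100,4,O),tile("top",240,130,100,100,4,O)]
A=[cv2.resize(a,(400,400)) for a in A]
cv2.imwrite("pics/ov2.png",np.hstack(A))
E
```

```text
[ 0.44217502 -0.31998705  0.18091774]
6.0167 0.033251103702283964 60.39567232131958 [-0.44326575 -0.12127887  6.34283339] [ 0.44204387 -0.31991066  0.18051446]
9.3083 [ 0.569434   -0.02887156  0.3921815 ] [1.79993619e+02 4.36179431e-04 7.09955431e+01] 0.033515779384582556 [ 0.22383458 -0.25924808 -3.12350055]
```

View pics/ov2.png

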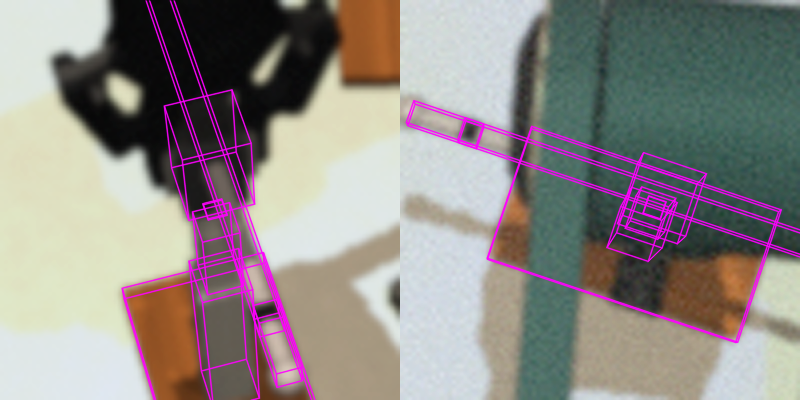

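The overlay agrees: the band shows at (471,131) on the model's band box, and the sleeve sits above the tip. Next is the insertion, with a force stop.

```bash
python3 - <<'E'
from h import *
X=np.array([.5694,-.0288])
h=bot.move_l([*X,.345],rate=.05,max_force=12); g=bot.get_obs(); print(h,g["time"],g["tool_pos"],g["contact_force"],g["moment"])
if not h:
    h=bot.move_l([*X,.304],rate=.04,max_force=20); g=bot.get_obs(); print(h,g["time"],g["tool_pos"],g["contact_force"],g["moment"])
E
```

```text
False 10.5 [ 0.56946693 -0.02878797  0.34540214] [ 0.45255699 -0.10425492 -2.5653219 ] [-0.00665356  0.05941252 -0.02374794]
True 11.3083 [ 0.5693787  -0.02879315  0.31048615] [-1.27286134  0.71226687  7.00456662] [ 0.03957422  0.26146809 -0.0506589 ]
```

It seated at the expected height: the TCP is at 0.3105, which puts the sleeve's underside at 0.130. I'll release, retreat and check the hanger poses with IK.

```bash
cat >> h.py <<'E'
def eul(R): return Ro.from_matrix(R).as_euler('xyz',degrees=True).tolist()
def toolR(H,s): return H@np.diag([s,-s,-1.])
G=.155
def tcp(Ho,Hp,g): return (np.array(Hp)+Ho[:,2]*(g+G)).tolist()   # g: grasp height above hanger origin
E
python3 - <<'E'
from h import *
hand.gripper_to(.085); g=bot.get_obs(); p=g["tool_pos"]
bot.move_l([p[0],p[1],.46],rate=.25)
hp=np.load("hang.npy"); H=RH(hp[3]); U=rz(-19); C=np.array([.5694,-.0288,.171])
for s in(1,-1):
  for nm,Ho,P in(("pre",H,hp[:3]+H[:,2]*.08),("grasp",H,hp[:3]),("lift",H,hp[:3]+[0,0,.10]),("pre-hang",U,C+U@[-.06,.045,.023]),("hang",U,C+U@[0,.045,0]),("band",U,C+U@[0,.105,0])):
    q=solve_ik(tcp(Ho,P,.03),eul(toolR(Ho,s))); print(s,nm,np.round(tcp(Ho,P,.03),3),None if q is None else np.round(q,0))
print(bot.get_obs()["time"])
E
```

```text
1 pre [0.626 0.24  0.325] [ 16.  16.  82.  15. 114. 117.]
1 grasp [0.581 0.246 0.26 ] [ 18.  13.  91.  15. 107. 117.]
1 lift [0.581 0.246 0.36 ] [ 18.  10.  85.  16. 116. 119.]
1 pre-hang [0.527 0.033 0.379] [  1. -11. 102.  -0.  89. 110.]
1 hang [0.584 0.014 0.356] [ -1.  -4.  98.  -0.  86. 108.]
1 band [0.604 0.07  0.356] [  4.  -1.  95.  -0.  86. 113.]
-1 pre [0.626 0.24  0.325] [ 16.  16.  82.  15. 114. -63.]
-1 grasp [0.581 0.246 0.26 ] [ 18.  13.  91.  15. 107. -63.]
-1 lift [0.581 0.246 0.36 ] [ 18.  10.  85.  16. 116. -61.]
-1 pre-hang [0.527 0.033 0.379] [  1. -11. 102.   0.  89. -70.]
-1 hang [0.584 0.014 0.356] [ -1.  -4.  98.   0.  86. -72.]
-1 band [0.604 0.07  0.356] [  4.  -1.  95.   0.  86. -67.]
12.6167
```

```bash
python3 - <<'E'
from h import *
hp=np.load("hang.npy"); H=RH(hp[3]); hand.gripper_to(.06)
bot.move_pose(tcp(H,hp[:3]+H[:,2]*.07,.03),eul(toolR(H,-1)))
g=bot.get_obs(); print(g["time"],g["tool_pos"],g["finger_gap"])
O=[(TBAR,rz(-19),[.5694,-.0288,.130])]; F=[(HANG,H,hp[:3])]
A=[tile("scene",215,160,90,70,4,O),tile("top",235,135,90,70,4,O),tile("scene",345,235,90,70,4,F),tile("top",140,185,90,70,4,F)]
cv2.imwrite("pics/ov3.png",np.vstack([np.hstack(A[:2]),np.hstack(A[2:])]))
E
```

```text
14.2083 [0.62048885 0.23995741 0.31761434] 0.06017342353255238
```

View pics/ov3.png

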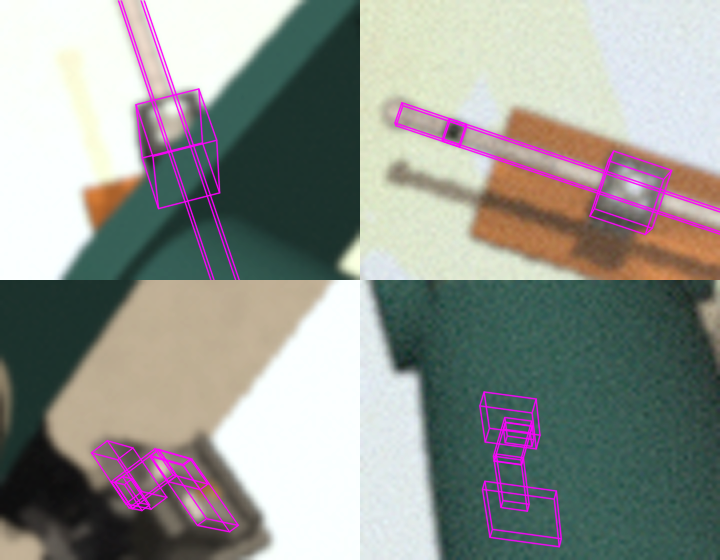

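The rail is on the stand and its band lies on the model band, at (455,131) in the top tile. The scene tile shows the hanger clear of the gripper. Now I'll grasp it.

```bash
python3 - <<'E'
from h import *
hp=np.load("hang.npy"); H=RH(hp[3])
h=bot.move_l(tcp(H,hp[:3],.027),rate=.08,max_force=10); g=bot.get_obs(); print(h,g["time"],g["tool_pos"],tcp(H,hp[:3],.027),g["contact_force"])
if not h:
    hand.gripper_to(0); g=bot.get_obs(); print(g["finger_gap"],g["gripper_force"],g["contact_force"])
    bot.move_l(np.add(g["tool_pos"],H[:,2]*.02+[-.0,0,.10]),rate=.15)
    g=bot.get_obs(); print(g["time"],g["finger_gap"],g["gripper_force"],g["contact_force"])
E
```

```text
False 15.375 [0.57916176 0.24655216 0.25774486] [0.5789042712465197, 0.24652420843321166, 0.25723016098423296] [0.15818529 0.21327545 0.00787094]
0.029320559556126374 58.83246302604675 [ 2.16117615 -1.0010271   3.31249329]
16.6833 0.029114967751698338 59.004714488983154 [ 0.0733946  -0.43019526 -1.37245548]
```

```bash
python3 - <<'E'
from h import *
U=rz(-19); C=np.array([.5694,-.0288,.171]); e=eul(toolR(U,-1))
bot.move_pose(tcp(U,C+U@[-.10,.10,.06],.027),e)
P=C+U@[-.06,.045,.025]
bot.move_l(tcp(U,P,.027),rate=.15); g=bot.get_obs(); print(g["time"],g["tool_pos"],g["contact_force"])
O=[(TBAR,rz(-19),[.5694,-.0288,.130]),(HANG,U,P)]
for n in("scene","top"): CAL[n]=capture(n)
a=[tile("scene",235,160,60,80,6,[]),tile("scene",235,160,60,80,6,O)]
cv2.imwrite("pics/ov4.png",np.hstack(a))
E
```

```text
18.0417 [0.5276228  0.03366881 0.37795848] [-0.00465628  0.78162137 -0.46927091]
```

View pics/ov4.png

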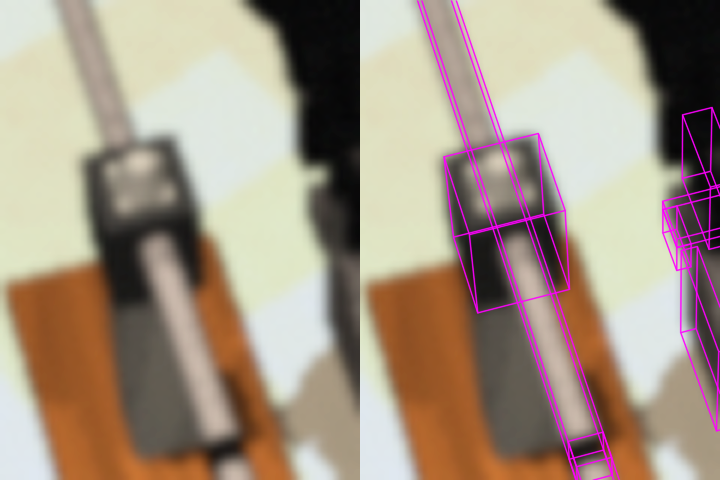

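The rail overlay fits within about 1 px and shows no visible droop, but the hanger lies right of this crop. I'll use the last picture on it, with shadows lifted.

```bash
python3 - <<'E'
from h import *
U=rz(-19); C=np.array([.5694,-.0288,.171]); P=C+U@[-.06,.045,.025]
print(proj("scene",P),proj("top",P))
I=np.mean([capture("scene")["pixels"].astype(float) for _ in range(8)],0)
np.save("s2.npy",I)
CAL["scene"]["pixels"]=np.clip((I/255)**.45*255/1.2,0,255).astype(np.uint8)
u,v=276,174;s=9
a=[tile("scene",u,v,44,58,s,[]),tile("scene",u,v,44,58,s,[(HANG,U,P)])]
for k in range(0,44,4): cv2.putText(a[0],str(u+k),(k*s,10),0,.33,(0,0,255)); cv2.line(a[0],(k*s,12),(k*s,16),(0,0,255))
for k in range(4,58,4): cv2.putText(a[0],str(v+k),(5,k*s+4),0,.33,(0,0,255)); cv2.line(a[0],(0,k*s),(4,k*s),(0,0,255))
cv2.imwrite("pics/ov5.png",np.hstack(a))
E
```

```text
[[292.77338084 195.890768  ]] [[275.08004923 200.62944899]]
```

View pics/ov5.png

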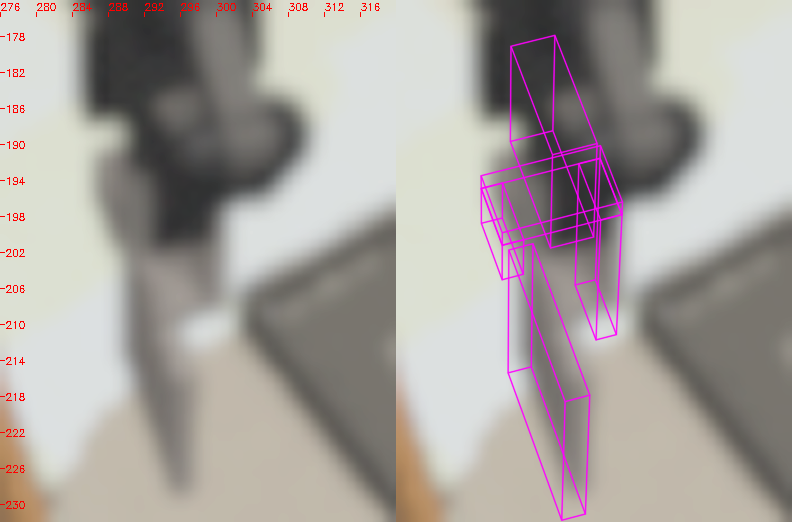

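The scene crop shows the held hanger: tip leg near (289,193), end of the long leg near (299,208), plate bottom near (297,229). It is offset from the model by up to 3 px. I'll measure that offset by background subtraction and a silhouette fit.

```bash
cat > sil.py <<'E'
from h import *
BX=[(-5,5,-15,15,5,41),(-14,14,-8,8,0,5),(9,14,-8,8,-14,0),(-14,-9,-8,8,-50,0),(-14,3,-8,8,-50,-45),(-3,3,-22,22,-105,-50)]
def render(cam,R,t,u,v,w,h,s=6,blur=.8):
    m=np.zeros((h*s,w*s),np.float32)
    for b in BX:
        c=np.array([p for e in box(*b) for p in e])*M@R.T+t
        q=((proj(cam,c)-(u,v)+.5)*s-.5).astype(np.float32)
        cv2.fillConvexPoly(m,cv2.convexHull(q).round().astype(np.int32),1.)
    m=cv2.GaussianBlur(m,None,blur*s)
    return cv2.resize(m,(w,h),interpolation=cv2.INTER_AREA)
E
python3 - <<'E'
from sil import *
from scipy.optimize import minimize
U=rz(-19); C=np.array([.5694,-.0288,.171]); P=C+U@[-.06,.045,.025]; e=eul(toolR(U,-1))
bot.move_l(tcp(U,C+U@[-.14,.045,.025],.027),rate=.2)
B=np.mean([capture("scene")["pixels"].astype(float) for _ in range(8)],0); np.save("b2.npy",B)
I=np.load("s2.npy"); u,v,w,h=282,190,20,46
d=np.abs(I-B).sum(2)[v:v+h,u:u+w]
wt=np.ones((h,w)); wt[:12,9:]=0   # gripper region
wt[:4]=0
a=np.clip(d/np.percentile(d[wt>0],90),0,1)
def cost(p):
    R=U@Ro.from_euler('y',p[2],degrees=True).as_matrix()
    g=P+U@[0,0,.027]; t=g+U@[p[0]*M,p[3]*M,p[1]*M]-R@[0,0,.027]
    r=render("scene",R,t,u,v,w,h); return (wt*(r-a)**2).sum()+.05*p[3]**2+.005*p[1]**2
best=min((minimize(cost,[x,z,ti,0],method="Nelder-Mead",options=dict(initial_simplex=np.array([[x,z,ti,0],[x+2,z,ti,0],[x,z+3,ti,0],[x,z,ti+3,0],[x,z,ti,.7]]))) for x in(-3,2) for z in(0,8) for ti in(-6,0,6)),key=lambda r:r.fun)
print(best.x,best.fun,cost([0,0,0,0]))
for z in(0,3,6,9,12,15):
    b=min((minimize(lambda q:cost([q[0],z,q[1],q[2]]),[x,ti,0],method="Nelder-Mead") for x in(-3,1) for ti in(-5,3)),key=lambda r:r.fun); print(z,b.x.round(1),round(b.fun,2))
np.set_printoptions(linewidth=200)
R=U@Ro.from_euler('y',best.x[2],degrees=True).as_matrix(); t=P+U@[0,0,.027]+U@[best.x[0]*M,best.x[3]*M,best.x[1]*M]-R@[0,0,.027]
r=render("scene",R,t,u,v,w,h)
for k in range(0,h,2): print("".join("%2d"%int(9*x) for x in a[k]),"  |","".join("%2d"%int(9*x) for x in r[k]))
E
```

```text
[-2.24657068  7.2605992  -0.27498615 -0.70718709] 64.83659296154718 85.4985671077809
0 [-4.4 -1.  -0. ] 73.62
3 [-2.5 -0.3  0. ] 69.55
6 [-3.5 -0.9 -0. ] 67.3
9 [-2.6 -0.7  0. ] 65.42
12 [-1.9 -0.2  0. ] 66.81
15 [-3.6 -1.4  0. ] 72.76
 0 0 0 0 2 3 5 8 9 9 9 9 9 9 9 9 9 9 9 9   |  0 0 0 0 2 5 7 8 8 8 8 9 9 9 9 8 8 8 6 3
 0 0 0 1 4 7 8 9 9 9 9 9 9 9 9 9 9 9 9 9   |  0 0 0 1 5 8 8 8 8 8 8 9 9 9 9 8 8 8 8 7
 0 0 0 1 5 8 8 9 9 9 9 9 9 9 9 9 9 9 9 9   |  0 0 0 1 5 8 8 8 8 8 8 8 8 8 9 9 8 8 8 8
 0 0 0 1 4 7 9 9 9 9 9 9 9 9 9 9 9 9 9 9   |  0 0 0 1 4 7 8 8 8 8 8 8 8 8 8 8 8 8 8 8
 0 0 0 0 1 5 8 9 9 9 9 9 9 9 9 9 9 9 8 4   |  0 0 0 0 2 5 8 8 8 6 4 3 5 5 6 7 8 8 8 8
 0 0 0 0 0 2 6 8 9 9 9 9 9 9 9 9 9 9 7 3   |  0 0 0 0 0 2 6 8 8 8 5 2 0 0 3 7 8 8 8 8
 0 0 0 0 0 0 2 5 8 8 9 9 9 9 9 9 9 9 6 3   |  0 0 0 0 0 0 3 7 8 8 8 6 5 5 7 8 8 8 8 7
 0 0 0 0 0 0 1 4 7 8 8 7 7 7 8 8 9 8 6 3   |  0 0 0 0 0 0 1 5 8 8 8 8 8 8 8 8 8 8 8 6
 0 0 0 0 0 0 1 4 7 9 8 7 7 6 7 7 8 8 6 3   |  0 0 0 0 0 0 2 6 8 8 8 9 9 8 8 8 8 8 8 5
 0 0 0 0 0 0 1 4 7 9 9 8 7 7 6 6 5 4 3 2   |  0 0 0 0 0 0 2 6 8 8 8 8 8 8 8 8 8 7 5 3
 0 0
[... 413 characters left out ...]
 8 7 3 0 0 0
 0 0 0 0 1 2 3 4 4 6 8 9 9 9 8 6 5 4 4 3   |  0 0 0 0 0 0 0 0 0 3 7 8 8 8 8 7 3 0 0 0
 0 0 0 2 3 4 4 4 4 5 6 8 9 9 8 6 4 4 3 3   |  0 0 0 0 0 0 0 0 0 1 5 8 8 8 8 7 3 0 0 0
 0 0 1 3 4 4 4 4 4 4 5 7 8 9 8 6 4 4 3 3   |  0 0 0 0 0 0 0 0 0 0 2 6 8 8 8 6 2 0 0 0
 1 2 3 4 4 4 4 4 4 4 4 5 7 8 7 6 4 4 3 3   |  0 0 0 0 0 0 0 0 0 0 0 3 6 8 8 6 2 0 0 0
 4 4 4 4 4 4 4 4 4 4 4 5 5 6 6 5 4 4 4 4   |  0 0 0 0 0 0 0 0 0 0 0 1 4 7 7 4 1 0 0 0
 4 4 4 4 4 4 4 4 4 4 4 4 4 4 4 4 4 4 4 4   |  0 0 0 0 0 0 0 0 0 0 0 0 0 1 0 0 0 0 0 0
 2 4 4 4 4 4 4 4 4 4 4 4 4 4 4 4 4 4 4 4   |  0 0 0 0 0 0 0 0 0 0 0 0 0 0 0 0 0 0 0 0
 0 1 1 1 1 2 3 4 4 4 4 4 4 4 4 4 4 4 4 4   |  0 0 0 0 0 0 0 0 0 0 0 0 0 0 0 0 0 0 0 0
```

The fit puts the hanger about 8 mm higher and 2.3 mm short in x relative to the tool, with no tilt. I'll correct for that and hook it on with force guards.

```bash
cat >> h.py <<'E'
U=rz(-19); C=np.array([.5694,-.0288,.171])
def hang_tcp(x,y,z): return tcp(U,C+U@[x+.0023,y,z-.0075],.027)   # true hanger origin rel. to rail-top frame
def where():
    g=bot.get_obs(); r=U.T@(np.array(g["tool_pos"])-[0,0,.182]-C)-[.0023,0,-.0075]
    print(round(g["time"],1),"hanger",(r*1000).round(1),"F",np.round(g["contact_force"],1),"M",np.round(g["moment"],2),"gap",round(g["finger_gap"],4)); return r
E
python3 - <<'E'
from h import *
bot.move_l(hang_tcp(-.10,.045,.023),rate=.15); where()
h=bot.move_l(hang_tcp(-.03,.045,.023),rate=.08,max_force=6); print(h); where()
if not h:
    h=bot.move_l(hang_tcp(0,.045,.023),rate=.03,max_force=4); print(h); where()
    if not h:
        h=bot.move_l(hang_tcp(0,.045,-.006),rate=.015,max_force=4); print(h); where()
E
```

```text
20.1 hanger [-99.9  45.   22.7] F [-0.3  0.9 -0.4] M [0.03 0.02 0.01] gap 0.0295
False
21.1 hanger [-30.3  45.   23. ] F [ 0.6  0.  -1. ] M [-0.   -0.02 -0.05] gap 0.029
False
22.3 hanger [-0.1 45.  23. ] F [-0.6 -0.8 -1.5] M [-0.05 -0.03 -0.02] gap 0.0294
True
23.6 hanger [ 0.  45.2 -0. ] F [0.2 1.9 3.9] M [ 0.15 -0.04  0.02] gap 0.0292
```

```bash
python3 - <<'E'
from h import *
h=bot.move_l(hang_tcp(0,.045,.0006),rate=.01); where()
h=bot.move_l(hang_tcp(0,.105,.0006),rate=.03,max_force=8); print(h); where()
if not h:
    h=bot.move_l(hang_tcp(0,.105,-.006),rate=.01,max_force=3); print(h); r=where()
    bot.move_l(hang_tcp(0,.105,r[2]+.0003),rate=.01); where()
    I=[np.mean([capture(n)["pixels"].astype(float) for _ in range(6)],0) for n in("scene","top")]
    np.save("i3s.npy",I[0]);np.save("i3t.npy",I[1])
    # band location in scene/top: darkest along projected rail line
    for n,im in zip(("scene","top"),I):
        print(n,[(y,int(im[tuple(np.round(proj(n,C+U@[0,y*M,0])[0][::-1]).astype(int))].sum())) for y in range(70,138,4)])
E
```

```text
23.9 hanger [-0.  45.   0.4] F [0.7 0.7 0.6] M [ 0.   -0.01  0.02] gap 0.0293
False
26.1 hanger [  0.  104.9   0.6] F [-0.1 -0.8 -0.7] M [-0.03  0.05  0.03] gap 0.0292
True
26.6 hanger [  0.  104.9  -3.6] F [-0.2 -0.5  1.6] M [-0.08 -0.04 -0.02] gap 0.0289
26.8 hanger [ -0.  105.   -3.4] F [ 0.6 -0.3  1. ] M [-0.09 -0.03 -0.03] gap 0.0294
scene [(70, 27), (74, 24), (78, 28), (82, 30), (86, 30), (90, 39), (94, 47), (98, 50), (102, 118), (106, 100), (110, 107), (114, 95), (118, 52), (122, 40), (126, 99), (130, 202), (134, 222)]
top [(70, 70), (74, 85), (78, 68), (82, 68), (86, 74), (90, 75), (94, 80), (98, 84), (102, 85), (106, 91), (110, 90), (114, 92), (118, 96), (122, 101), (126, 105), (130, 107), (134, 106)]
```

Contact at -3.6 mm fits about 2° of droop, which is within the stated allowance. Next I'll check where the band actually is, using the earlier averaged view without the hanger in front.

```bash
python3 - <<'E'
from h import *
ys=np.arange(85,136,1.)
for nm in("s2.npy","b2.npy"):
    I=np.load(nm).sum(2).astype(np.float32)
    for dr in(0,2):
        X=np.array([C+U@[0,y*M,-np.sin(np.radians(dr))*y*M] for y in ys]); q=proj("scene",X).astype(np.float32)
        p=cv2.remap(I,q[None,:,0],q[None,:,1],cv2.INTER_LINEAR)[0]
        base=np.median(p);w=np.clip(base*.85-p,0,None);m=(ys<122);print(nm,dr,"band y",(w*ys)[m].sum()/w[m].sum(),p[::4].astype(int))
E
```

```text
s2.npy 0 band y 104.59627577473391 [437 443 449 405 200  87 247 423 451 456 453 427 428]
s2.npy 2 band y 102.60258707259995 [443 452 446 324 115 140 368 455 457 461 448 418 466]
b2.npy 0 band y 104.60054998376066 [425 432 437 395 194  85 239 412 439 443 440 416 419]
b2.npy 2 band y 102.60657721139721 [432 440 435 314 111 136 357 443 445 447 436 409 455]
```

The band is at 103–105 mm, so the hanger at 105 is centred well enough. I'll release gently, retreat and check.

```bash
python3 - <<'E'
from sil import *
hand.gripper_to(.046); r=where()
p=np.array(bot.get_obs()["tool_pos"]); bot.move_l(p+[0,0,.03],rate=.05); where()
bot.move_l(p+[0,0,.14],rate=.2); q=bot.get_obs()["joint_positions"]
bot.move_pose([.40,.30,.45],[180,0,71-180 if q[5]<0 else 71]); bot.sleep(1); where()
I={n:np.mean([capture(n)["pixels"].astype(float) for _ in range(6)],0) for n in("scene","top")}
np.save("f_s.npy",I["scene"]); np.save("f_t.npy",I["top"])
B=np.load("b2.npy"); d=np.abs(I["scene"]-B).sum(2)
t=C+U@[0,.105,-.0036]; c=proj("scene",t)[0]; u,v=int(c[0])-16,int(c[1])-18
r=render("scene",U,t,u,v,32,46)
for k in range(0,46,2): print("".join("%d"%min(9,int(x/30)) for x in d[v+k,u:u+32]),"|","".join("%d"%int(9*x) for x in r[k]))
# top view vs initial
d=np.abs(I["top"]-np.load("top.npy")).sum(2); c=proj("top",t)[0]; u,v=int(c[0])-16,int(c[1])-14; r=render("top",U,t,u,v,32,28)
print(u,v)
for k in range(0,28,1): print("".join("%d"%min(9,int(x/20)) for x in d[v+k,u:u+32]),"|","".join("%d"%int(9*x) for x in r[k]))
E
```

```text
27.9 hanger [ -0.  105.   -3.3] F [-0.   0.1 -0.3] M [ 0.01  0.04 -0.01] gap 0.0461
28.6 hanger [ -0.  105.   26.5] F [-0.4  0.3 -0.4] M [ 0.02 -0.02  0.  ] gap 0.0456
31.5 hanger [-269.5  255.8  104.5] F [-0.1  0.8  1. ] M [ 0.01  0.01 -0.02] gap 0.0461
00000000000010001000001111111110 | 00000000000000011000000000000000
00000000000110234310001101111111 | 00000000000146777410000000000000
00000000001220256420001111111111 | 00000000000258888730000000000000
00000000000243047751001111111111 | 00000000000158888862000000000000
00000000001356225874100111111111 | 00000000000148888885100000000000
00000000001257503687300011111111 | 00000000000047888887410000000000
00000000000147840478753101111111 | 00000000000026888888753100000000
00000000012103762145555300111111 | 00000000001136888988888510000000
00000000035542010121235410111111 | 00000000147888888999888741000000
00000000025677742101233320011111 | 00000000148888899999988862000000
00000000013445404676544321011111 | 00000000037888999888888873000000
00000000112332137998754421001111 | 00000000015888888888888873000000
00000000012343312566544321001
[... 1930 characters left out ...]
88999998886310000000
11111111100111234456886432013554 | 00000000367888899998887532100000
11111111110001112246786542114444 | 00000000124788888888888875200000
11101111111013221136777765202334 | 00000000002588888888888887400000
10000011111024553356666776412223 | 00000000000368888888888887400000
00221001110024555666323455421112 | 00000000000145778875567887300000
12332100101223334554100012210000 | 00000000000012345652123555200000
23333200012233233332001000000000 | 00000000000000012220000122000000
23333322222332323322100000000000 | 00000000000000000000000000000000
23333333233333223332221000000010 | 00000000000000000000000000000000
01222223233333233333232211100010 | 00000000000000000000000000000000
```

The force stayed at zero during release, and the scene silhouette matches a hanger hanging upright at the band. Nothing else was touched, so I'm handing in.

```bash
python3 -c "
from bench import job
print(job.sign_off())"
```

```text
the job is handed in; nothing more can be done
None
```

I handed the job in at about 32 s: the rail is fully seated on the left-hand stand, and the hanger was hooked on 45 mm from the post, slid out to 105 mm and released within about 2 mm of the band's centre; the final check was a silhouette match in one camera, and no verdict was returned.

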